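# Clear down the glass-nipping board

## Robot

A 6-joint arm with a two-finger parallel gripper is mounted at the origin on the work surface; the furniture and walls round the work are solid. World frame = base frame: x ahead of the robot, y to its left, z up, the work surface at z = 0. Lengths are in m, angles in rad, forces in N, time in s.
With the tool pointing down it reaches from about 0.35 to 0.85 m from the base axis. Payload 8.1 kg.
Tool frame: the origin (TCP) lies on the centre line of the jaws, within the pads' length; the fingertips stand 22 mm ahead of it and the grasp point (between the pads) lies 3 mm ahead of it; z points along the fingers, y is the line along which they close (so a half turn about z gives the same grasp; the last joint's range is limited). The gripper opens to 93 mm and grips with 3 to 60 N. Pads are 15 mm wide; open, the fingers measure 128 mm over their backs; the gripper's body (75 mm by 188 mm) begins 65 mm behind the grasp point.
Start: joints at [1.095, 0.13, 1.488, -0, 1.523, -0.085], TCP at [0.229, 0.555, 0.241] pointing down, gripper open.
Joint ranges: [-2.96, 2.96], [-0.89, 2.26], [0.02, 2.5], [-1.34, 4.48], [0, 2.73], [-2.66, 2.66]. Speed limits (rad/s): [2.39, 2.39, 2.79, 3.14, 3.14, 3.14].

## Interface

Orientations are given as a rotation vector (axis times angle).
In Python, from plant import robot, viewer, close_job, read_state gives the robot as it stands (robot), with the cameras (viewer), the job as plain functions and the readings as plain functions.
- The arm moves only by the tool jog_arm, called after "Emit:" by a JSON object that holds its "op" and its "data", one argument or row to a line. Schema: {"type":"object","properties":{"increments":{"type":"array","items":{"type":"array","items":{"type":"number"},"minItems":5,"maxItems":5},"minItems":1,"maxItems":20},"grip_force":{"type":"number"},"only":{"type":"string"},"quiet":{"type":"boolean"},"lines":{"type":"string"}},"required":["increments"],"additionalProperties":false}. increments is a list of rows, 1 to 20 of them, each of 5 numbers: the finger opening in m, then dx, dy, dz in shares of the most that a row can go, 1 being 50 mm, then a turn about the tool's z in fractions of the full range, 1 being 360 degrees; each row shifts and turns the commanded pose from where the row before left it, along the tool's axes as they then stand; what a row does not reach is not made up. A row lasts 1/10 s, in which the tool goes at most 0.05 m and 0.15 rad, less where a joint would pass 70% of its speed; a pose out of reach is approached as far as the arm can. The fingers move at their own pace and stop on an object; grip_force is the grip in N (left out, the last holds). Time passes only in rows, so rows that do not move let the fingers close. The tool returns the time, the measured TCP pose, the force, the opening and the grip force at its end. only (a regular expression) keeps the lines of the reply that match it, lines (a string "A,B") keeps lines A to B, and quiet returns only ok. A shift or turn number past 1, either way, is cut back to 1. Input that does not fit is refused with a message, and nothing moves.
- read_state(): the state, without advancing time (a new reading comes with each control period).
- viewer.read_camera(name): name is "scene" or "top" or "wrist"; returns a dict with "image" (420x560x3 uint8, red, green, blue), "fx", "fy", "cx", "cy" (pixels), "dist" ([k1, k2, p1, p2, k3] as OpenCV has them; the pictures are not rectified), "R" (3x3) and "t" (3): a world point X has camera coordinates R X + t. Camera axes: x right, y down, z forward; pixel columns grow to the right and rows downward; lengths in m; the calibration is good to about 2 mm. A picture is of the moment at which its call begins. There is no depth.
- close_job(): hands the job in; it is judged then, once.
The state is a dict: "t": time; "q": joint angles; "dq": joint speeds; "joint_torque": joint torques, N m; "tool_pos": TCP position; "orientation": TCP orientation; "force": force on the tool from outside, world axes, zero at the start; "wrist_torque": the same for the moment, N m; "opening": finger opening in m; "gripper_force": force on a finger pad.
Only numpy, scipy, OpenCV 4.12 (cv2) and the standard library are available. Lean on these libraries where they do the work, as an engineer would, in place of code of your own. Each camera call takes 0.05 s, during which the arm holds its last target. There are 200 camera calls.

## Task

Clear down the glass-nipping board: lay the wooden prop blocks that were left on it in the dark steel tray, push the drawer front so that its catch lets go and the scrap drawer springs out, and sweep every lump of broken glass over the board's open edge into the drawer with the grout float - the glass is sharp, so never squeeze it with the fingers. Then put the float back in the tray, flat on its pad, and push the drawer home until its catch holds it shut. Do not knock over the bottles standing by.

Things in the scene. Friction and masses are not known exactly. Their poses are not given: they have to be found in the camera images.
- nip_board: nipping board: fixed plywood case, 220 mm wide (its y), flat grey top 60 mm above the table. Origin on the table under its middle, z up; its -x points out of the front, where the scrap drawer is. The top runs from x = -105 mm (open front edge, aluminium strip) to the back fence at x = +85 mm; side fences' inner faces at y = +-90 mm. Fences are 14 mm high; the front has none.
- board_top (a point): centre of the board's grey top (board x = 0, y = 0), 60 mm above the table; axes as the board's.
- scrap_drawer (a joint): drawer slide, m: 0 = shut, held by the catch (within 1 mm); grows as it comes out along the board's -x; 0.065 = fully out; -0.012 = hard stop. Push-push catch: push the front in to 8 to 12 mm past shut (0.1 m/s or slower; takes 3 N when out to 6 N at the catch, more only on the stop) and draw back: a shut drawer springs fully out by itself, an open one settles at 0, held.
- drawer_front (a point): centre of the drawer's flat front (216 mm wide, 4 to 46 mm above the table; small round steel plate in the middle), 25 mm above the table; moves with the drawer. Its -x points outward; push along +x. Shut, the face stands 17 mm proud of the board's front edge, so that it can be pushed the 12 mm to the stop. No handle.
- drawer_floor (a point): centre of the drawer's inner floor, 13 mm above the table; moves with the drawer, axes as the board's. Inside 164 mm long (x) by 188 mm wide (y), walls 33 mm high, open above. When it is out, 70 mm of it lie open in front of the board's front edge.
- tray: dark steel tray, 249 mm (its x) by 344 mm (its y), rim 28 mm high; fixed. Origin at the middle of its underside; the flat floor is 2 mm above the table and reaches +-108 mm in x, +-155 mm in y. A teaspoon lies along its +y rim and may stay.
- float: grout float, about 0.22 kg: rubber pad 56 mm (its x) by 110 mm (its y) by 12 mm, aluminium plate on it (15 mm in all), wooden bar handle above. Origin at the middle of the pad's underside, z up. Starts in the tray, flat on its pad. It sweeps with its long side leading, moved along its own x.
- float_grip (a point): middle of the float's handle, 63 mm above the pad's underside. The bar is 24 mm thick (float's x), 26 mm high and 96 mm long (float's y), open underneath but for two thin posts 31 mm either side of the middle; grip it from above across the 24 mm.
- block_1: sawn wooden prop block, 28 mm (its x) by 32 mm (its y) by 20 mm high, origin at the middle of its underside; lies on the back part of the board at the start. May be absent.
- block_2: sawn wooden prop block, 28 mm (its x) by 32 mm (its y) by 20 mm high, origin at the middle of its underside; lies on the back part of the board at the start. May be absent.
- glass_1: lump of broken glass, about 14x25x7 mm, origin at the middle of the side it was laid on; lies on the board at the start. May be absent.
- glass_2: lump of broken glass, about 21x23x11 mm, origin at the middle of the side it was laid on; lies on the board at the start. May be absent.
- glass_3: lump of broken glass, about 12x23x9 mm, origin at the middle of the side it was laid on; lies on the board at the start. May be absent.
- glass_4: lump of broken glass, about 16x24x10 mm, origin at the middle of the side it was laid on; lies on the board at the start. May be absent.
- glass_5: lump of broken glass, about 16x24x9 mm, origin at the middle of the side it was laid on; lies on the board at the start. May be absent.
- glass_6: lump of broken glass, about 21x23x11 mm, origin at the middle of the side it was laid on; lies on the board at the start. May be absent.
- glue: squeeze bottle of glue, 35x47x154 mm, standing loose to the right of the board; not part of the work. Origin at the middle of its underside, z up.
- ink_1: ink dropper bottle, 28x28x85 mm, standing loose to the right of the board; not part of the work. Origin at the middle of its underside, z up.
- ink_2: ink dropper bottle, 28x28x85 mm, standing loose to the right of the board; not part of the work. Origin at the middle of its underside, z up.

How it is judged:
On the way, in this order (a step that is already met when the one before it is completed fails the run):
1. the catch is released and the scrap drawer has sprung out (value of joint scrap_drawer above 0.058 m), for 0.2 s.
2. all the broken glass lies in the drawer while it is out (x of glass_1 in the frame of drawer_floor between -0.085 and 0.085 m and y of glass_1 in the frame of drawer_floor between -0.097 and 0.097 m and z of glass_1 in the frame of drawer_floor between -0.006 and 0.034 m and x of glass_2 in the frame of drawer_floor between -0.085 and 0.085 m and y of glass_2 in the frame of drawer_floor between -0.097 and 0.097 m and z of glass_2 in the frame of drawer_floor between -0.006 and 0.034 m and x of glass_3 in the frame of drawer_floor between -0.085 and 0.085 m and y of glass_3 in the frame of drawer_floor between -0.097 and 0.097 m and z of glass_3 in the frame of drawer_floor between -0.006 and 0.034 m and x of glass_4 in the frame of drawer_floor between -0.085 and 0.085 m and y of glass_4 in the frame of drawer_floor between -0.097 and 0.097 m and z of glass_4 in the frame of drawer_floor between -0.006 and 0.034 m and x of glass_5 in the frame of drawer_floor between -0.085 and 0.085 m and y of glass_5 in the frame of drawer_floor between -0.097 and 0.097 m and z of glass_5 in the frame of drawer_floor between -0.006 and 0.034 m and x of glass_6 in the frame of drawer_floor between -0.085 and 0.085 m and y of glass_6 in the frame of drawer_floor between -0.097 and 0.097 m and z of glass_6 in the frame of drawer_floor between -0.006 and 0.034 m and value of joint scrap_drawer above 0.05 m), for 0.2 s.
At the end, for the whole second after the job is handed in: Every glass lump is within the scrap drawer's walls, under 34 mm over its floor; the drawer is still, within 4 mm of its held place; every block is inside the tray's rim; the float's pad is under 10 mm over the tray's underside and within 0.12 rad of level; all at rest (x of glass_1 in the frame of drawer_floor between -0.085 and 0.085 m and y of glass_1 in the frame of drawer_floor between -0.097 and 0.097 m and z of glass_1 in the frame of drawer_floor between -0.006 and 0.034 m and x of glass_2 in the frame of drawer_floor between -0.085 and 0.085 m and y of glass_2 in the frame of drawer_floor between -0.097 and 0.097 m and z of glass_2 in the frame of drawer_floor between -0.006 and 0.034 m and x of glass_3 in the frame of drawer_floor between -0.085 and 0.085 m and y of glass_3 in the frame of drawer_floor between -0.097 and 0.097 m and z of glass_3 in the frame of drawer_floor between -0.006 and 0.034 m and x of glass_4 in the frame of drawer_floor between -0.085 and 0.085 m and y of glass_4 in the frame of drawer_floor between -0.097 and 0.097 m and z of glass_4 in the frame of drawer_floor between -0.006 and 0.034 m and x of glass_5 in the frame of drawer_floor between -0.085 and 0.085 m and y of glass_5 in the frame of drawer_floor between -0.097 and 0.097 m and z of glass_5 in the frame of drawer_floor between -0.006 and 0.034 m and x of glass_6 in the frame of drawer_floor between -0.085 and 0.085 m and y of glass_6 in the frame of drawer_floor between -0.097 and 0.097 m and z of glass_6 in the frame of drawer_floor between -0.006 and 0.034 m and x of block_1 in the frame of tray between -0.112 and 0.112 m and y of block_1 in the frame of tray between -0.159 and 0.159 m and z of block_1 in the frame of tray between -0.004 and 0.045 m and x of block_2 in the frame of tray between -0.112 and 0.112 m and y of block_2 in the frame of tray between -0.159 and 0.159 m and z of block_2 in the frame of tray between -0.004 and 0.045 m and x of float in the frame of tray between -0.1 and 0.1 m and y of float in the frame of tray between -0.145 and 0.145 m and z of float in the frame of tray between -0.004 and 0.01 m and angle between float's own z axis and vertical below 0.12 rad and linear speed of each of block_1, block_2, float, glass_1, glass_2, glass_3, glass_4, glass_5, glass_6 below 0.03 m/s and value of joint scrap_drawer between -0.004 and 0.004 m and velocity of joint scrap_drawer between -0.01 and 0.01 m/s); the robot touches nothing.
It fails at once if the fingers squeeze a lump of glass (more than 2.5 N) (contact force between the fingers and glass_1 above 2.5 N or contact force between the fingers and glass_2 above 2.5 N or contact force between the fingers and glass_3 above 2.5 N or contact force between the fingers and glass_4 above 2.5 N or contact force between the fingers and glass_5 above 2.5 N or contact force between the fingers and glass_6 above 2.5 N).
It fails at once if a glue or ink bottle is knocked over (tilted by more than 0.6 rad) (angle between any of glue, ink_1, ink_2's own z axis and vertical above 0.6 rad).
Of glass_1, glass_2, glass_3, glass_4, glass_5, glass_6 only 4 to 6 are there at a start; the rules pass over those that are not, and their reading is None.
Of block_1, block_2 only 1 to 2 are there at a start; the rules pass over those that are not, and their reading is None.
At some moment in a run one of block_1, block_2 may be knocked a few centimetres aside while the robot is not near it.
Once in a run the grip may slacken for a moment while it holds something.
It also fails if it takes over 208 s, if anything falls off the work surface, if the arm or the gripper's body presses on something with over 40 N, if the wrist force passes 120 N, or if a joint passes its speed limit or range.

## Working session

There is one attempt and no reset: what is moved stays moved. The work goes in short steps, Python scripts to look and compute and a tool call to move; the robot and the scene stay as the last step left them, time stands still between calls to the robot, and variables do not carry over. Pictures are saved under pics/ and viewed, at most 14 in all, crops included, and the job is handed in when it is done.

```bash
ls; mkdir -p pics
```

Create h.py:
```python
import cv2,numpy as np
from plant import robot, viewer, close_job, read_state
def cam(n,save=None):
    c=viewer.read_camera(n)
    c['K']=np.array([[c['fx'],0,c['cx']],[0,c['fy'],c['cy']],[0,0,1.]]);c['D']=np.array(c['dist'],float)
    c['R']=np.array(c['R']);c['t']=np.array(c['t'])
    if save: cv2.imwrite('pics/'+save,c['image'][:,:,::-1])
    return c
def ray(c,uv,z):
    p=cv2.undistortPoints(np.array(uv,float).reshape(-1,1,2),c['K'],c['D']).reshape(-1,2)
    d=np.c_[p,np.ones(len(p))]@c['R']; o=-c['R'].T@c['t']
    return o+d*((z-o[2])/d[:,2])[:,None]
def proj(c,X):
    return cv2.projectPoints(np.array(X,float).reshape(-1,1,3),cv2.Rodrigues(c['R'])[0],c['t'],c['K'],c['D'])[0].reshape(-1,2)
def tool():
    s=read_state();R=cv2.Rodrigues(np.array(s['orientation'],float))[0]
    return np.array(s['tool_pos']),R,s
def go(x,y,z,yaw=None):
    "tool-frame shift to world target; yaw = wanted world angle of tool y axis (mod pi)"
    p,R,s=tool(); d=R.T@(np.array([x,y,z])-p)
    a=np.arctan2(R[1,1],R[0,1]); out=''
    if yaw is not None:
        w=(yaw-a+np.pi/2)%np.pi-np.pi/2; out='toolturn %.3f (alt %.3f) q6 %.2f'%(-w,-w+np.pi*np.sign(w),s['q'][5])
    print('p',p.round(4),'yaw_y %.3f'%a,'d_tool',d.round(4),out)
```

Run:
```python
from h import *
for n in('scene','top'):
    c=cam(n,n+'0.png');print(n,-c['R'].T@c['t'],c['R'][2])
print(tool()); print(read_state())
```

```text
pics
plant.py
scene [-0.06411728 -0.77355645  0.90002484] [ 0.46201493  0.58782592 -0.66408049]
top [ 0.2946815  -0.04539915  1.44600409] [ 0.16272034  0.00666642 -0.98664971]
(array([0.22832023, 0.55433631, 0.2396846 ]), array([[-9.24596899e-01,  3.80946209e-01, -7.47936000e-04],
       [ 3.80946926e-01,  9.24595665e-01, -1.51504362e-03],
       [ 1.14388260e-04, -1.68572855e-03, -9.99998573e-01]]), {'t': 0.1, 'q': array([ 1.09460169e+00,  1.31098584e-01,  1.48917037e+00, -2.98058555e-05,
        1.52301304e+00, -8.53730555e-02]), 'dq': array([ 0.00079824, -0.00250776, -0.00230774, -0.00043677,  0.00115299,
       -0.00109746]), 'joint_torque': array([ 6.62559105e-04, -5.61339319e+01, -4.93096733e+01,  7.70071498e-02,
        2.90449045e-02, -8.91262266e-05]), 'tool_pos': array([0.22832023, 0.55433631, 0.2396846 ]), 'orientation': array([-6.09913779e-01, -3.08137008e+00,  2.56229510e-03]), 'force': array([ 0.15730811, -0.42624872,  0.02119746]), 'wrist_torque': array([ 0.00327897, -0.00409041, -0.03644865]), 'gripper_force': 0.0, 'opening': 0.09305568259364028})
{'t': 0.1, 'q': array([ 1.09460169e+00,  1.31098584e-01,  1.48917037e+00, -2.98058555e-05,
        1.52301304e+00, -8.53730555e-02]), 'dq': array([ 0.00079824, -0.00250776, -0.00230774, -0.00043677,  0.00115299,
       -0.00109746]), 'joint_torque': array([ 6.62559105e-04, -5.61339319e+01, -4.93096733e+01,  7.70071498e-02,
        2.90449045e-02, -8.91262266e-05]), 'tool_pos': array([0.22832023, 0.55433631, 0.2396846 ]), 'orientation': array([-6.09913779e-01, -3.08137008e+00,  2.56229510e-03]), 'force': array([ 0.15730811, -0.42624872,  0.02119746]), 'wrist_torque': array([ 0.00327897, -0.00409041, -0.03644865]), 'gripper_force': 0.0, 'opening': 0.09305568259364028}
```

View pics/top0.png

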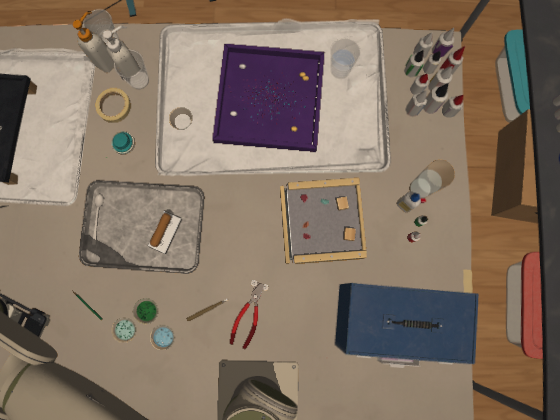

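View pics/scene0.png

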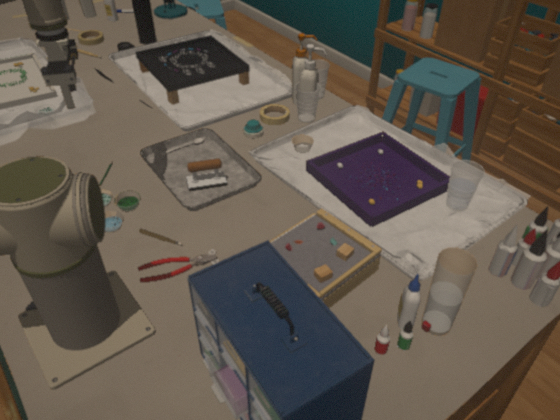

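The top view shows the tray at about (143,226) with the float at (165,231). The board is at about (324,221), with its open front on the left at column 288. The blocks are near (342,203) and (349,233), and there is small glass around (305,198-236) and (324,202). I'll enlarge this and measure.

Run:
```python
from h import *
c=cam('top');im=c['image'][:,:,::-1]
a=cv2.resize(im[170:275,275:375],None,fx=5.5,fy=5.5,interpolation=cv2.INTER_CUBIC)
cv2.imwrite('pics/b.png',a)
for n,uv,z in [('board corners tl,tr,br,bl fence',[(282,186),(360,180),(365,258),(288,262)],.074),('tray',[(88,181),(203,186),(197,271),(80,265)],.028),('float',[(160,231),(165,231)],.05),('blocks',[(342,203),(349,233)],.08)]:
    print(n,ray(c,uv,z).round(3).tolist())
hsv=cv2.cvtColor(c['image'],cv2.COLOR_RGB2HSV)
m=((hsv[...,1]>90)&(hsv[...,2]>40)).astype(np.uint8)
n,l,st,ce=cv2.connectedComponentsWithStats(m)
for i in range(1,n):
    x,y=ce[i]
    if 275<x<375 and 175<y<270 and st[i,4]>3: print(ce[i].round(1),st[i],ray(c,[ce[i]],.065).round(3)[0],c['image'][l==i].mean(0).astype(int))
```

```text
board corners tl,tr,br,bl fence [[0.584, -0.052, 0.074], [0.606, -0.265, 0.074], [0.393, -0.278, 0.074], [0.378, -0.073, 0.074]]
tray [[0.596, 0.505, 0.028], [0.589, 0.171, 0.028], [0.35, 0.176, 0.028], [0.356, 0.508, 0.028]]
float [[0.455, 0.28, 0.05], [0.456, 0.266, 0.05]]
blocks [[0.54, -0.215, 0.08], [0.459, -0.234, 0.08]]
[333.7 221.2] [ 288  177   79   87 1449] [ 0.492 -0.194  0.065] [172 140  93]
[284.3 224.6] [280 185  10  79 348] [ 0.48  -0.061  0.065] [170 138  91]
[303.7 197.5] [300 195   8   7  38] [ 0.555 -0.112  0.065] [112  53  55]
[341.9 202.9] [336 197  13  13 131] [ 0.543 -0.217  0.065] [176 138  93]
[305.4 224.6] [303 222   6   6  29] [ 0.481 -0.118  0.065] [128  81  62]
[349.2 233.7] [344 227  12  14 138] [ 0.459 -0.237  0.065] [168 128  83]
[306.1 235.9] [303 234   8   5  30] [ 0.45  -0.12   0.065] [113  55  56]
```

View pics/b.png

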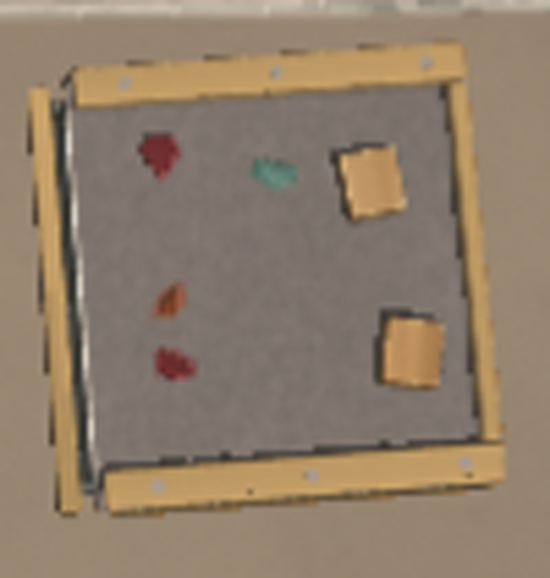

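The crop shows four lumps: red at (160,153), teal at (273,172), orange at (170,300) and red at (175,363). Two blocks sit at (372,182) and (412,350). The drawer front is the wooden strip at the left, with the aluminium edge running from (68,85) to (97,490).

Add to h.py:
```python
def rects(c,mask,z,box,amin=20):
    "contour blobs in pixel box -> min-area rects on world plane z"
    m=np.zeros_like(mask);x0,x1,y0,y1=box;m[y0:y1,x0:x1]=mask[y0:y1,x0:x1]
    s=4;M=cv2.resize(m*255,None,fx=s,fy=s,interpolation=cv2.INTER_LINEAR)>127
    out=[]
    for k in cv2.findContours(M.astype(np.uint8),cv2.RETR_EXTERNAL,cv2.CHAIN_APPROX_NONE)[0]:
        if cv2.contourArea(k)<amin*s*s: continue
        w=ray(c,(k.reshape(-1,2)+.5)/s-.5,z)[:,:2]
        r=cv2.minAreaRect((w*1000).astype(np.float32)); out.append(r)
        print('rect c',np.round(r[0],1),'size',np.round(r[1],1),'deg %.1f'%r[2])
    return out
```

Run:
```python
from h import *
c=cam('top');hsv=cv2.cvtColor(c['image'],cv2.COLOR_RGB2HSV)
m=((hsv[...,1]>90)&(hsv[...,2]>40)).astype(np.uint8)
print('blocks');rects(c,m,.080,(332,358,193,245),60)
f=lambda P:np.array(P)/5.5+[275-.4,170-.4]
P=ray(c,f([(68,85),(97,490)]),.060);print('strip',P.round(4).tolist())
P=ray(c,f([(78,107),(445,85)]),.074);print('fence+x',P.round(4).tolist())
P=ray(c,f([(105,468),(480,440)]),.074);print('fence-x',P.round(4).tolist())
P=ray(c,f([(445,85),(483,440)]),.074);print('back',P.round(4).tolist())
P=ray(c,f([(30,90),(62,512)]),.046);print('drawerface',P.round(4).tolist())
print('float white plate'); im=c['image']
w=((im.min(2)>190)).astype(np.uint8);rects(c,w,.017,(140,190,200,260),10)
print('handle');rects(c,((hsv[...,1]>110)&(hsv[...,0]<20)).astype(np.uint8),.070,(140,190,200,260),20)
a=cv2.resize(im[175:275,75:210,::-1],None,fx=5.5,fy=5.5,interpolation=cv2.INTER_CUBIC);cv2.imwrite('pics/f.png',a)
```

```text
blocks
rect c [ 456.9 -234.7] size [32.  35.7] deg 83.1
rect c [ 540.3 -215.1] size [35.9 31.3] deg 14.0
strip [[0.59, -0.0658, 0.06], [0.3881, -0.0842, 0.06]]
fence+x [[0.5761, -0.0708, 0.074], [0.5917, -0.2528, 0.074]]
fence-x [[0.398, -0.0875, 0.074], [0.4156, -0.2699, 0.074]]
back [[0.5917, -0.2528, 0.074], [0.4156, -0.2714, 0.074]]
drawerface [[0.59, -0.0469, 0.046], [0.3778, -0.0676, 0.046]]
float white plate
handle
rect c [456.6 276.1] size [27.1 95.3] deg 67.5
```

View pics/f.png

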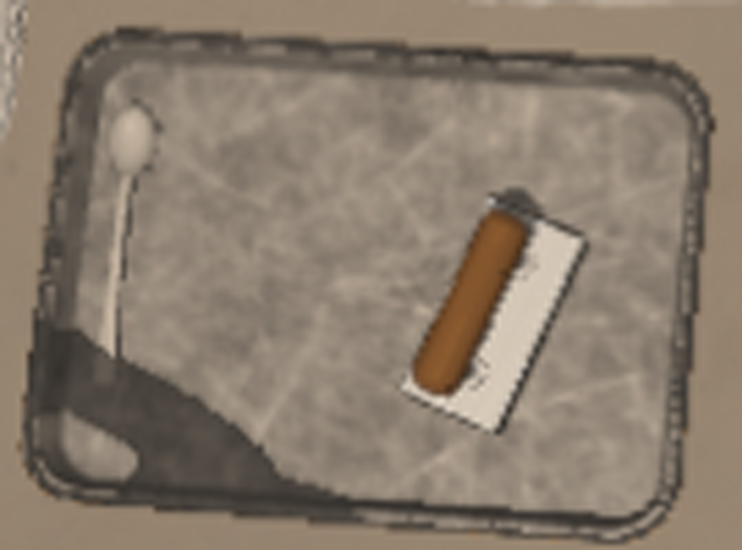

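The tray crop shows the float handle's bar from (505,230) to (435,380) and the teaspoon at the left rim. The measured sizes fit: handle 27x95 mm, fence gap 178 mm, strip to back fence 188 mm. I'll start with block A at (0.458,-0.235).

Add to h.py:
```python
C=np.array([.497,-.1785]);A=np.radians(-84.8)
bx=np.array([np.cos(A),np.sin(A)]);by=np.array([-bx[1],bx[0]])
def B2W(x,y): return C+x*bx+y*by
def W2B(p): d=np.array(p)[:2]-C; return np.array([d@bx,d@by])
```

```bash
python3 -c "
from h import *
print([W2B(p) for p in [(.457,-.235),(.540,-.215),(.555,-.112),(.481,-.118),(.45,-.12)]])
go(.458,-.235,.20,np.radians(-7))"
```

```text
[array([ 0.05264217, -0.04495612]), array([0.04024698, 0.03951494]), array([-0.06096962,  0.06378836]), array([-0.06170113, -0.01045088]), array([-0.06251897, -0.04150456])]
p [0.2284 0.5545 0.24  ] yaw_y 1.180 d_tool [-0.5131 -0.6424  0.0407] toolturn 1.302 (alt -1.839) q6 -0.09
```

Careful with the scale: shifts go in shares of 50 mm and turns go in shares of 360 degrees. That gives: 0.04 m is 0.8, -0.0378 m is -0.756.

Emit:
{"op": "jog_arm", "data": {
  "increments": [
    [0.05,-0.604,-0.756,0,0],
    [0.05,-0.604,-0.756,0,0],
    [0.05,-0.604,-0.756,0,0],
    [0.05,-0.604,-0.756,0,0],
    [0.05,-0.604,-0.756,0,0],
    [0.05,-0.604,-0.756,0,0],
    [0.05,-0.604,-0.756,0,0],
    [0.05,-0.604,-0.756,0,0],
    [0.05,-0.604,-0.756,0,0],
    [0.05,-0.604,-0.756,0,0],
    [0.05,-0.604,-0.756,0,0],
    [0.05,-0.604,-0.756,0,0],
    [0.05,-0.604,-0.756,0,0],
    [0.05,-0.604,-0.756,0,0],
    [0.05,-0.604,-0.756,0,0],
    [0.05,-0.604,-0.756,0,0],
    [0.05,-0.604,-0.756,0.8,0]
  ]
}}

```text
t: 1.9
tool_pos: [0.4583, -0.2298, 0.2129]
orientation: [0.61, 3.073, -0.005]
force: [0.8, 0.3, 0.2]
opening: 0.0499
gripper_force: 0.0
```

Emit:
{"op": "jog_arm", "data": {
  "increments": [
    [0.046,0,0,0,0.0231],
    [0.046,0,0,0,0.0231],
    [0.046,0,0,0,0.0231],
    [0.046,0,0,0,0.0231],
    [0.046,0,0,0,0.0231],
    [0.046,0,0,0,0.0231],
    [0.046,0,0,0,0.0231],
    [0.046,0,0,0,0.0231],
    [0.046,0,0,0,0.0226],
    [0.046,0,0,0,0]
  ]
}}

```text
t: 2.9
tool_pos: [0.4556, -0.2254, 0.2086]
orientation: [-2.355, -2.079, 0.0]
force: [-0.4, 0.2, 1.1]
opening: 0.046
gripper_force: 0.0
```

Run:
```python
from h import *
go(.458,-.235,.20,np.radians(-7))
c=cam('wrist','w1.png');print(proj(c,[[.457,-.235,.08],[.54,-.215,.08]]))
```

```text
p [ 0.4556 -0.2254  0.2086] yaw_y -0.124 d_tool [-0.0092  0.0036  0.0086] toolturn -0.002 (alt 3.139) q6 -0.44
[[286.89597254 214.90681808]
 [393.9671018  176.59838551]]
```

View pics/w1.png

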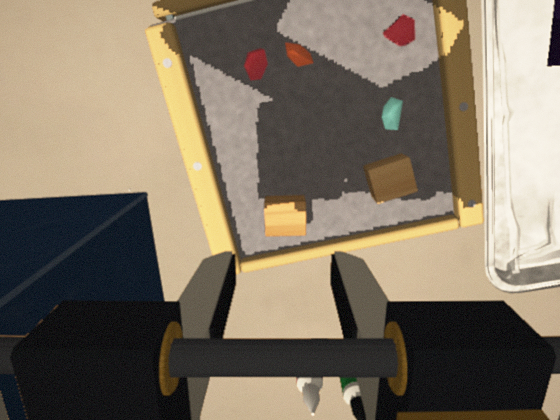

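The wrist view shows block A centred at about (286,217), where I predicted (287,215), and block B at (391,178), predicted (394,177). The teal lump is at (392,113). Descending on A.

Scaled: 0.04 m is 0.8, 0.02 m is 0.4.

Emit:
{"op": "jog_arm", "data": {
  "increments": [
    [0.046,-0.184,0.072,0.8,0],
    [0.046,0,0,0.8,0],
    [0.046,0,0,0.4,0],
    [0.046,0,0,0.3,0],
    [0.046,0,0,0.18,0],
    [0.046,0,0,0,0]
  ]
}}

```text
t: 3.55
tool_pos: [0.4578, -0.2348, 0.0841]
orientation: [-2.35, -2.083, 0.001]
force: [0.8, 0.4, 0.3]
opening: 0.0456
gripper_force: 0.0
```

```bash
python3 -c "
from h import *
go(.458,-.235,.0835,np.radians(-7))"
```

```text
p [ 0.4578 -0.2348  0.0841] yaw_y -0.121 d_tool [-0.0002  0.0002  0.0006] toolturn 0.002 (alt -3.140) q6 -0.45
```

Scaled: -0.05 m is -1, -0.03 m is -0.6.

Emit:
{"op": "jog_arm", "data": {
  "increments": [
    [0.02,0,0,0,0],
    [0.02,0,0,0,0],
    [0.02,0,0,0,0],
    [0.02,0,0,0,0],
    [0.02,0,0,-0.6,0],
    [0.02,0,0,-1,0],
    [0.02,0,0,-1,0],
    [0.02,0,0,0,0]
  ],
  "grip_force": 30
}}

```text
t: 4.35
tool_pos: [0.4617, -0.2373, 0.2237]
orientation: [2.343, 2.073, 0.006]
force: [0.5, -0.4, -1.4]
opening: 0.0317
gripper_force: 30.0
```

```bash
python3 -c "
from h import *
go(.53,.42,.2)"
```

```text
p [ 0.4617 -0.2373  0.2237] yaw_y -0.122 d_tool [ 0.6609 -0.0124  0.0196]
```

Scaled: 0.0472 m is 0.944, 0.02 m is 0.4.

Emit:
{"op": "jog_arm", "data": {
  "increments": [
    [0.02,0.944,-0.02,0,0],
    [0.02,0.944,-0.02,0,0],
    [0.02,0.944,-0.02,0,0],
    [0.02,0.944,-0.02,0,0],
    [0.02,0.944,-0.02,0,0],
    [0.02,0.944,-0.02,0,0],
    [0.02,0.944,-0.02,0,0],
    [0.02,0.944,-0.02,0,0],
    [0.02,0.944,-0.02,0,0],
    [0.02,0.944,-0.02,0,0],
    [0.02,0.944,-0.02,0,0],
    [0.02,0.944,-0.02,0,0],
    [0.02,0.944,-0.02,0,0],
    [0.02,0.944,0,0,0],
    [0.02,0,0,0.4,0],
    [0.02,0,0,0,0]
  ],
  "grip_force": 40
}}

```text
t: 5.95
tool_pos: [0.5238, 0.4227, 0.1905]
orientation: [-2.35, -2.084, 0.009]
force: [0.2, 0.5, -1.4]
opening: 0.032
gripper_force: 40.0
```

```bash
python3 -c "
from h import *
go(.53,.42,.028)"
```

```text
p [0.5238 0.4227 0.1905] yaw_y -0.120 d_tool [-0.0013  0.0072  0.1625]
```

Scaled: 0.05 m is 1, 0.035 m is 0.7.

Emit:
{"op": "jog_arm", "data": {
  "increments": [
    [0.02,0,0,1,0],
    [0.02,0,0,1,0],
    [0.02,0,0,0.7,0],
    [0.02,0,0,0.4,0],
    [0.02,0,0,0.12,0],
    [0.02,0,0,0,0]
  ]
}}

```text
t: 6.55
tool_pos: [0.5255, 0.4214, 0.0335]
orientation: [-2.354, -2.081, 0.002]
force: [0.1, 0.5, 1.1]
opening: 0.0315
gripper_force: 40.0
```

Emit:
{"op": "jog_arm", "data": {
  "increments": [
    [0.06,0,0,0,0],
    [0.06,0,0,0,0],
    [0.06,0,0,-0.6,0],
    [0.06,0,0,-1,0],
    [0.06,0,0,-1,0],
    [0.06,0,0,-0.8,0]
  ]
}}

```text
t: 7.15
tool_pos: [0.5266, 0.4231, 0.2093]
orientation: [2.352, 2.082, 0.008]
force: [0.9, 0.5, -0.1]
opening: 0.0599
gripper_force: 0.0
```

Run:
```python
from h import *
c=cam('top');hsv=cv2.cvtColor(c['image'],cv2.COLOR_RGB2HSV)
m=((hsv[...,1]>90)&(hsv[...,2]>40)).astype(np.uint8)
print('board');rects(c,m,.080,(326,358,190,252),60)
print('glass');rects(c,m,.064,(294,332,190,252),10)
go(.5400,-.215,.21,np.radians(14))
```

```text
board
rect c [ 540.2 -214.9] size [35.8 31.5] deg 11.5
glass
rect c [ 450.  -121.4] size [12.9 20.9] deg 1.3
rect c [ 481.3 -118.2] size [15.8 15.6] deg 0.9
rect c [ 554.2 -113. ] size [18.8 18.5] deg 1.4
p [0.5291 0.4248 0.2178] yaw_y -0.122 d_tool [-0.6338  0.0885  0.0023] toolturn -0.366 (alt 2.775) q6 0.72
```

Scaled: -0.0453 m is -0.906, 0.0063 m is 0.126, -0.13 rad is -0.0207.

Emit:
{"op": "jog_arm", "data": {
  "increments": [
    [0.05,-0.906,0.126,0,0],
    [0.05,-0.906,0.126,0,0],
    [0.05,-0.906,0.126,0,0],
    [0.05,-0.906,0.126,0,0],
    [0.05,-0.906,0.126,0,0],
    [0.05,-0.906,0.126,0,0],
    [0.05,-0.906,0.126,0,0],
    [0.05,-0.906,0.126,0,0],
    [0.05,-0.906,0.126,0,0],
    [0.05,-0.906,0.126,0,0],
    [0.05,-0.906,0.126,0,0],
    [0.05,-0.906,0.126,0,0],
    [0.05,-0.906,0.126,0,0],
    [0.05,-0.906,0.126,0,0],
    [0.048,0,0,0,-0.0207],
    [0.048,0,0,0,-0.0207],
    [0.048,0,0,0,-0.0169],
    [0.048,0,0,0,0]
  ]
}}

```text
t: 9.0
tool_pos: [0.5364, -0.2182, 0.205]
orientation: [1.932, 2.475, 0.001]
force: [-0.3, 0.2, 0.7]
opening: 0.0476
gripper_force: 0.0
```

Run:
```python
from h import *
go(.5405,-.2155,.0835,np.radians(13))
c=cam('wrist');hsv=cv2.cvtColor(c['image'],cv2.COLOR_RGB2HSV)
p=proj(c,[[.54,-.215,.08]])[0];print(p)
cv2.imwrite('pics/w2.png',c['image'][:,:,::-1])
```

```text
p [ 0.5364 -0.2182  0.205 ] yaw_y 0.245 d_tool [0.0018 0.0045 0.1216] toolturn 0.018 (alt -3.123) q6 -0.72
[289.37641886 201.7931336 ]
```

View pics/w2.png

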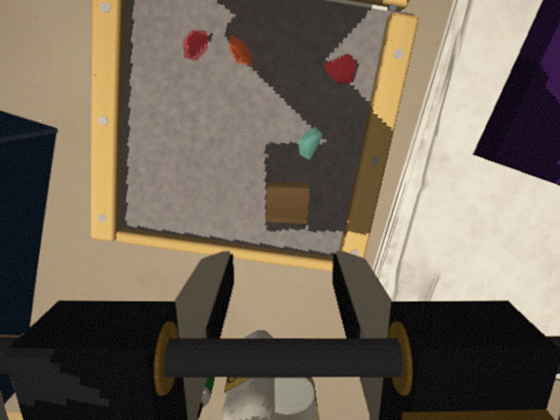

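Block B is centred at (287,203), predicted (289,202), and the grasp is aligned. The teal lump at (311,143) is clear of the fingers.

Scaled: 0.04 m is 0.8, 0.02 m is 0.4, 0.018 rad is 0.0029.

Emit:
{"op": "jog_arm", "data": {
  "increments": [
    [0.048,0.036,0.09,0.8,0.0029],
    [0.048,0,0,0.8,0],
    [0.048,0,0,0.4,0],
    [0.048,0,0,0.3,0],
    [0.048,0,0,0.12,0],
    [0.048,0,0,0,0]
  ],
  "lines": "1,2"
}}

```text
t: 9.65
tool_pos: [0.5404, -0.215, 0.0836]
```

Emit:
{"op": "jog_arm", "data": {
  "increments": [
    [0.02,0,0,0,0],
    [0.02,0,0,0,0],
    [0.02,0,0,0,0],
    [0.02,0,0,0,0],
    [0.02,0,0,-0.6,0],
    [0.02,0,0,-1,0],
    [0.02,0,0,-1,0],
    [0.02,0,0,0,0]
  ],
  "grip_force": 40
}}

```text
t: 10.45
tool_pos: [0.5438, -0.2169, 0.2221]
orientation: [1.949, 2.447, 0.004]
force: [0.0, 0.1, 0.2]
opening: 0.0318
gripper_force: 40.0
```

```bash
python3 -c "
from h import *
go(.53,.36,.2)"
```

```text
p [ 0.5438 -0.2169  0.2221] yaw_y 0.226 d_tool [0.5655 0.1156 0.0184]
```

Scaled: 0.05 m is 1, 0.0471 m is 0.942.

Emit:
{"op": "jog_arm", "data": {
  "increments": [
    [0.02,0.942,0.192,0,0],
    [0.02,0.942,0.192,0,0],
    [0.02,0.942,0.192,0,0],
    [0.02,0.942,0.192,0,0],
    [0.02,0.942,0.192,0,0],
    [0.02,0.942,0.192,0,0],
    [0.02,0.942,0.192,0,0],
    [0.02,0.942,0.192,0,0],
    [0.02,0.942,0.192,0,0],
    [0.02,0.942,0.192,0,0],
    [0.02,0.942,0.192,0,0],
    [0.02,0.942,0.192,0,0],
    [0.02,0,0,0.4,0],
    [0.02,0,0,1,0],
    [0.02,0,0,1,0],
    [0.02,0,0,0.6,0],
    [0.02,0,0,0.3,0],
    [0.02,0,0,0,0]
  ]
}}

```text
t: 12.25
tool_pos: [0.5239, 0.3607, 0.0451]
orientation: [-1.956, -2.456, 0.007]
force: [0.3, 0.3, -0.2]
opening: 0.0314
gripper_force: 40.0
```

```bash
python3 -c "
from h import *
go(.53,.36,.028)"
```

```text
p [0.5239 0.3607 0.0451] yaw_y 0.226 d_tool [-0.002   0.0058  0.0171]
```

Scaled: -0.05 m is -1, -0.03 m is -0.6, 0.135 rad is 0.0215.

Emit:
{"op": "jog_arm", "data": {
  "increments": [
    [0.02,0,0,0.26,0],
    [0.02,0,0,0.06,0],
    [0.06,0,0,0,0],
    [0.06,0,0,0,0],
    [0.06,0,0,-0.6,0],
    [0.06,0,0,-1,0],
    [0.06,0,0,-1,0],
    [0.0,0,0,-0.2,0.0215],
    [0,0,0,0,0]
  ]
}}

```text
t: 13.15
tool_pos: [0.5278, 0.363, 0.1769]
orientation: [2.119, 2.316, 0.012]
force: [-0.9, -0.2, -0.4]
opening: 0.0485
gripper_force: 0.0
```

Run:
```python
from h import *
c=cam('top','t2.png');hsv=cv2.cvtColor(c['image'],cv2.COLOR_RGB2HSV)
m=((hsv[...,1]>90)&(hsv[...,2]>40)).astype(np.uint8)
print('tray');rects(c,m,.022,(90,200,180,265),20)
w=B2W(-.2,0);go(*w,.15,.0908)
```

```text
tray
rect c [399.2 442.1] size [11.7 95.2] deg 24.8
rect c [462.2 287.2] size [28.3 98.7] deg 67.5
rect c [526.8 359.9] size [36.5 31.5] deg 13.3
p [0.5265 0.3622 0.1738] yaw_y 0.093 d_tool [-0.3356 -0.0793  0.023 ] toolturn 0.003 (alt -3.139) q6 0.43
```

Scaled: 0.05 m is 1, -0.0479 m is -0.958.

Emit:
{"op": "jog_arm", "data": {
  "increments": [
    [0,-0.958,-0.226,0,0],
    [0,-0.958,-0.226,0,0],
    [0,-0.958,-0.226,0,0],
    [0,-0.958,-0.226,0,0],
    [0,-0.958,-0.226,0,0],
    [0,-0.958,-0.226,0,0],
    [0,-0.958,-0.226,0,0],
    [0,0,0,0.46,0],
    [0,0,0,1,0],
    [0,0,0,0.8,0],
    [0,0,0,0.3,0],
    [0,0,0,0,0]
  ]
}}

```text
t: 14.4
tool_pos: [0.4725, 0.0207, 0.0387]
orientation: [-2.109, -2.318, 0.01]
force: [-0.5, 0.3, -0.4]
opening: 0.0009
gripper_force: 0.0
```

Run:
```python
from h import *
w=B2W(-.15,0);go(*w,.043,.0908)
c=cam('top');hsv=cv2.cvtColor(c['image'],cv2.COLOR_RGB2HSV)
m=((hsv[...,1]>90)&(hsv[...,2]>40)).astype(np.uint8)
print('tray');rects(c,m,.022,(90,200,180,265),20)
```

```text
p [0.4725 0.0207 0.0387] yaw_y 0.094 d_tool [-0.0506  0.0061 -0.0045] toolturn 0.003 (alt -3.138) q6 -0.16
tray
rect c [462.8 286.9] size [ 28.5 100.1] deg 67.5
rect c [527.  360.2] size [37.1 31.9] deg 13.3
rect c [527.1 419.3] size [34.7 36.2] deg 82.9
```

Scaled: -0.03 m is -0.6, 0.006 m is 0.12.

Emit:
{"op": "jog_arm", "data": {
  "increments": [
    [0,-0.6,0.12,-0.08,0],
    [0,-0.4,0,0,0],
    [0,-0.16,0,0,0],
    [0,-0.08,0,0,0],
    [0,-0.08,0,0,0],
    [0,-0.08,0,0,0],
    [0,0,0,0,0]
  ]
}}

```text
t: 15.15
tool_pos: [0.4896, -0.0478, 0.0479]
orientation: [-2.117, -2.32, -0.001]
force: [-1.5, 5.0, 2.9]
opening: 0.0004
gripper_force: 2.4
```

```bash
python3 -c "
from h import *
print(W2B(tool()[0]))"
```

```text
[-0.13079173  0.0044545 ]
```

Scaled: -0.004 m is -0.08, -0.003 m is -0.06.

Emit:
{"op": "jog_arm", "data": {
  "increments": [
    [0,-0.08,0,0.04,0],
    [0,-0.06,0,0.04,0],
    [0,0,0,0,0]
  ]
}}

```text
t: 15.45
tool_pos: [0.4906, -0.0547, 0.044]
orientation: [-2.117, -2.321, -0.002]
force: [0.7, 5.9, 2.1]
opening: 0.0004
gripper_force: 2.6
```

```bash
python3 -c "
from h import *
print(W2B(tool()[0]))"
```

```text
[-0.12390075  0.0048413 ]
```

Scaled: -0.003 m is -0.06.

Emit:
{"op": "jog_arm", "data": {
  "increments": [
    [0,-0.06,0,0,0],
    [0,0,0,0,0]
  ]
}}

```text
t: 15.65
tool_pos: [0.4909, -0.0575, 0.044]
orientation: [-2.117, -2.321, -0.002]
force: [1.4, 6.1, 3.1]
opening: 0.0004
gripper_force: 2.6
```

```bash
python3 -c "
from h import *
print(W2B(tool()[0]))"
```

```text
[-0.12106051  0.00485602]
```

Scaled: 0.04 m is 0.8, 0.03 m is 0.6.

Emit:
{"op": "jog_arm", "data": {
  "increments": [
    [0,-0.02,0,0,0],
    [0,0,0,0,0],
    [0,0.12,0,0,0],
    [0,0.2,0,0,0],
    [0,0.2,0,0,0],
    [0,0.4,0,0,0],
    [0,0.6,0,0,0],
    [0,0.8,0,0,0],
    [0,0,0,0,0],
    [0,0,0,0,0]
  ]
}}

```text
t: 16.65
tool_pos: [0.4795, 0.0567, 0.0435]
orientation: [2.115, 2.323, -0.002]
force: [0.0, -0.3, 0.1]
opening: 0.0005
gripper_force: 0.0
```

Run:
```python
from h import *
print(W2B(tool()[0]))
c=cam('top');hsv=cv2.cvtColor(c['image'],cv2.COLOR_RGB2HSV)
m=((hsv[...,1]>90)&(hsv[...,2]>40)).astype(np.uint8)
print('front?');rects(c,m,.046,(235,292,170,275),20)
```

```text
[-0.23584838  0.00389609]
front?
rect c [448.1  -0.7] size [159.1  14.1] deg 5.6
rect c [591.9 -73.1] size [22.  10.4] deg 1.2
```

The drawer front moved from y≈-0.057 to about 0, so it has sprung out. Next is the float.

Scaled: -0.05 m is -1, -0.04 m is -0.8, -0.15 rad is -0.0239.

Emit:
{"op": "jog_arm", "data": {
  "increments": [
    [0.06,0,0,-1,0],
    [0.06,0,0,-1,0],
    [0.06,0,0,-0.8,0],
    [0.06,0,0,0,-0.0239],
    [0.06,0,0,0,-0.0239],
    [0.06,0,0,0,-0.0239],
    [0.06,0,0,0,-0.0239],
    [0.06,0,0,0,-0.0239],
    [0.06,0,0,0,-0.0239],
    [0.06,0,0,0,-0.0239],
    [0.06,0,0,0,-0.0064],
    [0.06,0,0,0,0]
  ]
}}

```text
t: 17.9
tool_pos: [0.4801, 0.0547, 0.1836]
orientation: [-0.61, -3.082, 0.001]
force: [-0.2, -0.1, 0.4]
opening: 0.06
gripper_force: 0.0
```

```bash
python3 -c "
from h import *
go(.457,.277,.15,1.178)"
```

```text
p [0.4801 0.0547 0.1836] yaw_y 1.180 d_tool [0.106  0.1968 0.0335] toolturn 0.002 (alt -3.140) q6 -1.17
```

Scaled: 0.0394 m is 0.788, 0.03 m is 0.6.

Emit:
{"op": "jog_arm", "data": {
  "increments": [
    [0.06,0.424,0.788,0,0],
    [0.06,0.424,0.788,0,0],
    [0.06,0.424,0.788,0,0],
    [0.06,0.424,0.788,0,0],
    [0.06,0.424,0.788,0.6,0],
    [0.06,0,0,0,0]
  ]
}}

```text
t: 18.5
tool_pos: [0.4546, 0.2779, 0.1522]
orientation: [-0.605, -3.078, 0.003]
force: [-1.2, -0.6, -0.5]
opening: 0.0596
gripper_force: 0.0
```

Run:
```python
from h import *
go(.457,.277,.068,1.178)
c=cam('wrist','w3.png');print(proj(c,[[.457,.277,.078]]),proj(c,[tool()[0]*[1,1,0]+[0,0,.078]]))
hsv=cv2.cvtColor(c['image'],cv2.COLOR_RGB2HSV)
rects(c,((hsv[...,1]>110)&(hsv[...,0]<20)).astype(np.uint8),.070,(0,560,0,260),100)
```

```text
p [0.4546 0.2779 0.1522] yaw_y 1.182 d_tool [-0.0029  0.0003  0.0842] toolturn 0.004 (alt -3.137) q6 -0.73
[[284.97013259 234.27935805]] [[282.52383699 232.85651281]]
rect c [496.5 350.4] size [33.6 23.8] deg 12.0
rect c [496.8 397.7] size [28.9 32.3] deg 83.0
rect c [442.4 279.8] size [23.8 70.9] deg 67.7
rect c [275.2 179.7] size [ 7.5 17.5] deg 30.5
```

View pics/w3.png

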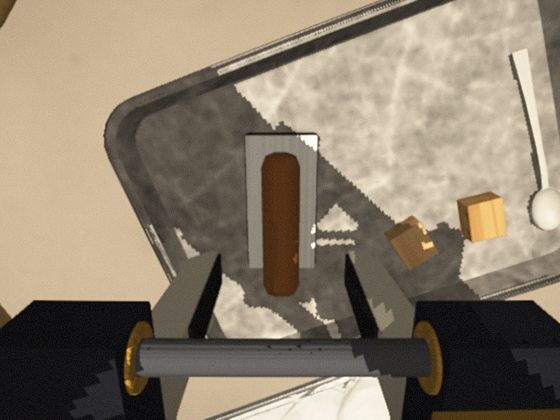

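The handle is centred at column 281 (rows 153 to 297), so it lies between the fingers. Both blocks are in the tray at (412,242) and (482,217).

Run:
```python
from h import *
c=cam('wrist');P=ray(c,[(281,153),(281,297)],.076);print(P,np.linalg.norm(P[0]-P[1]));m=P.mean(0);go(m[0],m[1],.068,1.178)
```

```text
[[0.41035768 0.29184002 0.076     ]
 [0.49987514 0.255101   0.076     ]] 0.09676327513743369
p [0.4566 0.2749 0.1548] yaw_y 1.181 d_tool [ 0.0007 -0.0017  0.0868] toolturn 0.003 (alt -3.138) q6 -0.73
```

Scaled: 0.04 m is 0.8, 0.03 m is 0.6.

Emit:
{"op": "jog_arm", "data": {
  "increments": [
    [0.06,0.014,-0.034,0.8,0],
    [0.06,0,0,0.6,0],
    [0.06,0,0,0.2,0],
    [0.06,0,0,0.11,0],
    [0.06,0,0,0,0],
    [0.01,0,0,0,0],
    [0.01,0,0,0,0],
    [0.01,0,0,0,0],
    [0.01,0,0,0,0],
    [0.01,0,0,0,0]
  ],
  "grip_force": 50
}}

```text
t: 19.6
tool_pos: [0.4561, 0.2742, 0.0708]
orientation: [0.608, 3.082, 0.001]
force: [1.1, 2.1, 1.6]
opening: 0.0246
gripper_force: 1.3
```

```bash
python3 -c "
from h import *
go(.4566,.2735,.22)"
```

```text
p [0.4561 0.2742 0.0708] yaw_y 1.181 d_tool [-0.0008 -0.0004 -0.1492]
```

Scaled: -0.05 m is -1, -0.02 m is -0.4, -0.12 rad is -0.0191.

Emit:
{"op": "jog_arm", "data": {
  "increments": [
    [0.01,0,0,0,0],
    [0.01,0,0,0,0],
    [0.01,0,0,-0.4,0],
    [0.01,0,0,-1,0],
    [0.01,0,0,-1,0],
    [0.01,0,0,-0.4,-0.0191],
    [0.01,0,0,0,-0.0191],
    [0.01,0,0,0,-0.0191],
    [0.01,0,0,0,-0.0191],
    [0.01,0,0,0,0]
  ],
  "grip_force": 55
}}

```text
t: 20.6
tool_pos: [0.4555, 0.2737, 0.2098]
orientation: [0.145, -3.137, 0.001]
force: [0.6, -0.0, -2.1]
opening: 0.0231
gripper_force: 55.0
```

```bash
python3 -c "
from h import *
w=B2W(.05,.033);go(*w,.19,1.662)"
```

```text
p [0.4555 0.2737 0.2098] yaw_y 1.663 d_tool [-0.0327 -0.5041  0.0201] toolturn 0.001 (alt -3.141) q6 -1.22
```

Scaled: -0.0458 m is -0.916, 0.02 m is 0.4.

Emit:
{"op": "jog_arm", "data": {
  "increments": [
    [0.01,-0.06,-0.916,0,0],
    [0.01,-0.06,-0.916,0,0],
    [0.01,-0.06,-0.916,0,0],
    [0.01,-0.06,-0.916,0,0],
    [0.01,-0.06,-0.916,0,0],
    [0.01,-0.06,-0.916,0,0],
    [0.01,-0.06,-0.916,0,0],
    [0.01,-0.06,-0.916,0,0],
    [0.01,-0.06,-0.916,0,0],
    [0.01,-0.06,-0.916,0,0],
    [0.01,-0.06,-0.916,0.4,0],
    [0.01,0,0,0,0],
    [0.01,0,0,0,0]
  ]
}}

```text
t: 21.9
tool_pos: [0.5331, -0.2254, 0.1887]
orientation: [0.133, -3.136, -0.003]
force: [0.1, 0.4, -1.6]
opening: 0.0236
gripper_force: 55.0
```

Run:
```python
from h import *
w=B2W(.05,.033);go(*w,.13,1.662)
c=cam('wrist','w4.png')
cam('scene','s4.png')
```

```text
p [ 0.5331 -0.2254  0.1887] yaw_y 1.656 d_tool [-0.0015 -0.0001  0.0587] toolturn -0.006 (alt 3.135) q6 -2.14
```

View pics/w4.png

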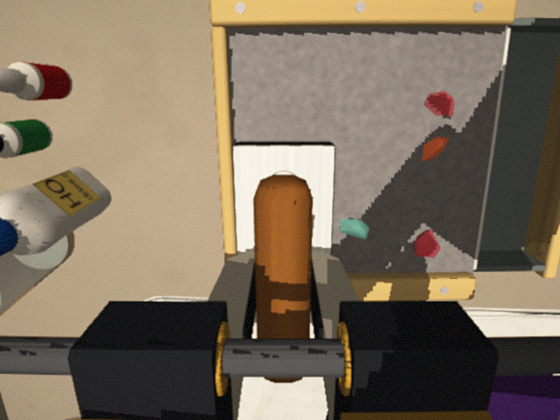

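The float hangs square to the board. The lumps are at (440,103), (434,149), (353,228) and (427,243), and the drawer is open at the right. I'll check the teal lump's clearance and where the plate sits.

Run:
```python
from h import *
c=cam('wrist')
for uv in [(440,103),(434,149),(340,225),(368,232),(353,228),(427,243)]: print(uv,W2B(ray(c,[uv],.064)[0]).round(3))
zt=tool()[0][2]-.0688+.015
print('plate corners rel tool',[(W2B(ray(c,[uv],zt)[0])-W2B(tool()[0])).round(4) for uv in [(234,143),(334,144)]], 'tool',W2B(tool()[0]))
print('fences',[W2B(ray(c,[uv],.074)[0]).round(4) for uv in [(300,22),(230,100),(240,240),(420,280)]],W2B(ray(c,[(497,150)],.06)[0]))
```

```text
(440, 103) [-0.061 -0.043]
(434, 149) [-0.061 -0.011]
(340, 225) [0.005 0.048]
(368, 232) [-0.016  0.054]
(353, 228) [-0.005  0.05 ]
(427, 243) [-0.064  0.063]
plate corners rel tool [array([ 0.0266, -0.0575]), array([-0.0261, -0.0569])] tool [0.04845405 0.03309818]
fences [array([ 0.0383, -0.0932]), array([ 0.0848, -0.0451]), array([0.0816, 0.056 ]), array([-0.0575,  0.0899])] [-0.10956472 -0.00952006]
```

Scaled: 0.03 m is 0.6, 0.015 m is 0.3.

Emit:
{"op": "jog_arm", "data": {
  "increments": [
    [0.01,-0.01,-0.02,0.6,0],
    [0.01,0,0,0.3,0],
    [0.01,0,0,0.18,0],
    [0.01,0,0,0.06,0],
    [0.01,0,0,0,0],
    [0.01,0,0,0,0]
  ]
}}

```text
t: 22.65
tool_pos: [0.5353, -0.2259, 0.1345]
orientation: [-0.142, 3.137, -0.001]
force: [-0.8, 0.1, -2.0]
opening: 0.0238
gripper_force: 55.0
```

```bash
python3 -c "
from h import *
print(W2B(tool()[0]));w=B2W(.05,.032);go(*w,.13,1.662)"
```

```text
[0.05067158 0.03388127]
p [ 0.5353 -0.2259  0.1345] yaw_y 1.661 d_tool [0.0019 0.0007 0.0045] toolturn -0.001 (alt 3.141) q6 -2.15
```

Scaled: 0.003 m is 0.06, 0.0019 m is 0.038.

Emit:
{"op": "jog_arm", "data": {
  "increments": [
    [0.01,0.038,0,0.06,0],
    [0.01,0,0,0.02,0],
    [0.01,0,0,0,0]
  ]
}}

```text
t: 22.95
tool_pos: [0.5328, -0.226, 0.1295]
orientation: [-0.141, 3.138, -0.0]
force: [-0.1, 1.0, -2.1]
opening: 0.0237
gripper_force: 55.0
```

Emit:
{"op": "jog_arm", "data": {
  "increments": [
    [0.01,0,0,0.02,0],
    [0.01,0,0,0,0]
  ]
}}

```text
t: 23.15
tool_pos: [0.533, -0.226, 0.129]
orientation: [-0.142, 3.138, -0.0]
force: [-2.5, 0.5, 3.5]
opening: 0.0235
gripper_force: 55.0
```

```bash
python3 -c "
from h import *
print(W2B(tool()[0]))"
```

```text
[0.05054001 0.03155183]
```

Careful with the scale: shifts go in shares of 50 mm and turns go in shares of 360 degrees. That gives: 0.012 m is 0.24, 0.01 m is 0.2.

Emit:
{"op": "jog_arm", "data": {
  "increments": [
    [0.01,0,0.16,-0.01,0],
    [0.01,0,0.24,0,0],
    [0.01,0,0.24,0,0],
    [0.01,0,0.24,0,0],
    [0.01,0,0.24,0,0],
    [0.01,0,0.24,0,0],
    [0.01,0,0.24,0,0],
    [0.01,0,0.24,0,0],
    [0.01,0,0.24,0,0],
    [0.01,0,0.24,0,0],
    [0.01,0,0.2,0,0],
    [0.01,0,0.2,0,0],
    [0.01,0,0.2,0,0],
    [0.01,0,0.12,0,0],
    [0.01,0,0,0,0]
  ]
}}

```text
t: 24.65
tool_pos: [0.5191, -0.0734, 0.129]
orientation: [-0.143, 3.138, 0.001]
force: [-1.2, 2.3, -0.6]
opening: 0.0237
gripper_force: 55.0
```

Run:
```python
from h import *
print(W2B(tool()[0])); cam('wrist','w5.png')
```

```text
[-0.1026696   0.03156152]
```

View pics/w5.png

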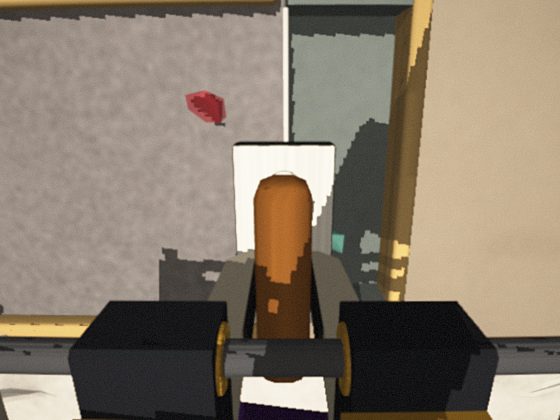

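Orange, teal and the upper red lump are off the board. The other red lump remains at (205,105). Doing the second lane.

Scaled: -0.04 m is -0.8, 0.025 m is 0.5.

Emit:
{"op": "jog_arm", "data": {
  "increments": [
    [0.01,0,0,-0.6,0],
    [0.01,0,-0.6,-0.2,0],
    [0.01,0.4,-0.8,0,0],
    [0.01,0.4,-0.8,0,0],
    [0.01,0.39,-0.4,0,0],
    [0.01,0,0,0,0],
    [0.01,0,0,0.5,0],
    [0.01,0,0,0.2,0],
    [0.01,0,0,0,0]
  ]
}}

```text
t: 25.6
tool_pos: [0.4702, -0.2081, 0.1315]
orientation: [0.142, -3.134, -0.004]
force: [0.6, 1.0, -2.0]
opening: 0.0236
gripper_force: 55.0
```

Run:
```python
from h import *
print(W2B(tool()[0])); w=B2W(.027,-.028);go(*w,.129,1.662)
c=cam('top');
```

```text
[ 0.02702675 -0.02939356]
p [ 0.4702 -0.2081  0.1315] yaw_y 1.661 d_tool [-0.0014  0.      0.0025] toolturn -0.001 (alt 3.141) q6 -2.18
```

Scaled: 0.012 m is 0.24, 0.01 m is 0.2.

Emit:
{"op": "jog_arm", "data": {
  "increments": [
    [0.01,-0.02,0,0.05,0],
    [0.01,0,0,0,0],
    [0.01,0,0.24,0,0],
    [0.01,0,0.24,0,0],
    [0.01,0,0.24,0,0],
    [0.01,0,0.24,0,0],
    [0.01,0,0.24,0,0],
    [0.01,0,0.24,0,0],
    [0.01,0,0.24,0,0],
    [0.01,0,0.24,0,0],
    [0.01,0,0.24,0,0],
    [0.01,0,0.24,0,0],
    [0.01,0,0.2,0,0],
    [0.01,0,0,0,0]
  ]
}}

```text
t: 27.05
tool_pos: [0.4607, -0.0785, 0.1314]
orientation: [0.144, -3.138, -0.001]
force: [-0.3, -0.6, -2.3]
opening: 0.0235
gripper_force: 55.0
```

Emit:
{"op": "jog_arm", "data": {
  "increments": [
    [0.01,0,0,-0.6,0],
    [0.01,0,0,-0.8,0],
    [0.01,0,0.8,-0.4,0],
    [0.01,0,1,0,0],
    [0.01,0,1,0,0],
    [0.01,0,1,0,0],
    [0.01,0,1,0,0],
    [0.01,0,0,0,0]
  ]
}}

```text
t: 27.85
tool_pos: [0.4382, 0.1646, 0.2216]
orientation: [-0.152, 3.138, 0.004]
force: [0.2, -0.6, -1.8]
opening: 0.0236
gripper_force: 55.0
```

```bash
python3 - <<'E'
from h import *
print(W2B(tool()[0]))
c=cam('top')
cv2.imwrite('pics/b2.png',cv2.resize(c['image'][170:275,255:375,::-1],None,fx=5.5,fy=5.5,interpolation=cv2.INTER_CUBIC))
E
```

```text
[-0.34703343 -0.02745903]
```

View pics/b2.png

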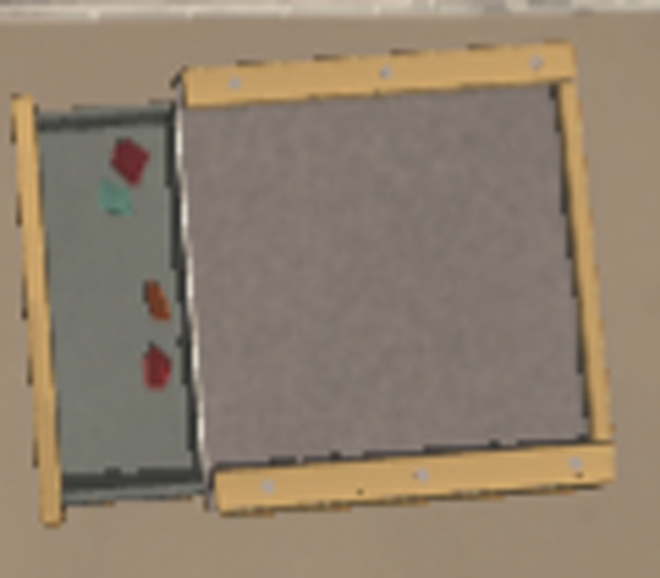

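All four lumps lie in the open drawer at (130,160), (115,197), (157,300) and (155,367), and the board is clear. Returning the float to the tray.

Run:
```python
from h import *
c=cam('top');hsv=cv2.cvtColor(c['image'],cv2.COLOR_RGB2HSV)
m=((hsv[...,1]>90)&(hsv[...,2]>40)).astype(np.uint8)
print('tray');rects(c,m,.022,(90,200,180,265),20)
go(.47,.265,.1,1.662)
```

```text
tray
rect c [527.5 430. ] size [34.3 13.9] deg 4.5
p [0.439  0.1602 0.2214] yaw_y 1.664 d_tool [-0.0407  0.1015  0.1213] toolturn 0.002 (alt -3.139) q6 -1.42
```

Scaled: 0.034 m is 0.68, 0.02 m is 0.4.

Emit:
{"op": "jog_arm", "data": {
  "increments": [
    [0.01,-0.27,0.68,0,0],
    [0.01,-0.27,0.68,0,0],
    [0.01,-0.27,0.68,0,0],
    [0.01,0,0,0.4,0],
    [0.01,0,0,0,0]
  ]
}}

```text
t: 28.45
tool_pos: [0.4698, 0.2628, 0.1985]
orientation: [0.14, -3.134, 0.004]
force: [-0.8, -0.7, -3.1]
opening: 0.0235
gripper_force: 55.0
```

Run:
```python
from h import *
go(.47,.265,.0725,1.662)
c=cam('wrist','w6.png')
```

```text
p [0.4698 0.2628 0.1985] yaw_y 1.660 d_tool [-0.001   0.0024  0.1259] toolturn -0.002 (alt 3.140) q6 -1.24
```

View pics/w6.png

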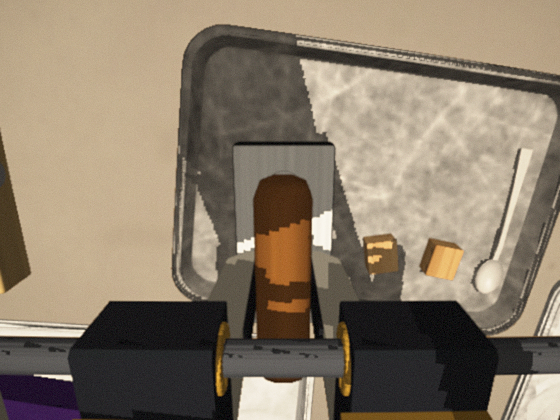

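The float hangs over clear tray floor, with both blocks inside at (380,254) and (442,258). Lowering it.

Scaled: 0.05 m is 1, 0.04 m is 0.8.

Emit:
{"op": "jog_arm", "data": {
  "increments": [
    [0.01,-0.02,0.04,1,0],
    [0.01,0,0,0.8,0],
    [0.01,0,0,0.4,0],
    [0.01,0,0,0.2,0],
    [0.01,0,0,0.08,0],
    [0.01,0,0,0,0]
  ]
}}

```text
t: 29.1
tool_pos: [0.4722, 0.2662, 0.0787]
orientation: [-0.14, 3.137, 0.001]
force: [-0.0, -0.5, -1.9]
opening: 0.0238
gripper_force: 55.0
```

Emit:
{"op": "jog_arm", "data": {
  "increments": [
    [0.01,0,0,0.04,0],
    [0.01,0,0,0,0]
  ]
}}

```text
t: 29.3
tool_pos: [0.4722, 0.2669, 0.0769]
orientation: [-0.141, 3.136, 0.001]
force: [-0.2, -0.6, -2.2]
opening: 0.0236
gripper_force: 55.0
```

Scaled: 0.004 m is 0.08, 0.0015 m is 0.03.

Emit:
{"op": "jog_arm", "data": {
  "increments": [
    [0.01,0,0,0.08,0],
    [0.01,0,0,0.03,0],
    [0.01,0,0,0,0]
  ]
}}

```text
t: 29.6
tool_pos: [0.4716, 0.2668, 0.0706]
orientation: [-0.142, 3.138, 0.0]
force: [-1.6, -0.0, 2.5]
opening: 0.0233
gripper_force: 55.0
```

Emit:
{"op": "jog_arm", "data": {
  "increments": [
    [0.01,0,0,0.02,0],
    [0.01,0,0,0,0]
  ],
  "lines": "1,4"
}}

```text
t: 29.8
tool_pos: [0.4716, 0.2669, 0.0705]
orientation: [-0.142, 3.138, 0.0]
force: [-5.4, -0.9, 13.0]
```

Scaled: -0.05 m is -1, -0.03 m is -0.6, 0.15 rad is 0.0239.

Emit:
{"op": "jog_arm", "data": {
  "increments": [
    [0.06,0,0,0,0],
    [0.06,0,0,0,0],
    [0.06,0,0,0,0],
    [0.06,0,0,-0.6,0],
    [0.06,0,0,-1,0],
    [0.06,0,0,-1,0],
    [0,0,0,0,0.0239],
    [0,0,0,0,0.0239],
    [0,0,0,0,0.0239],
    [0,0,0,0,0.0239],
    [0,0,0,0,0.0239],
    [0,0,0,0,0.0239],
    [0,0,0,0,0.0239],
    [0,0,0,0,0.0239],
    [0,0,0,0,0.0239],
    [0,0,0,0,0.0239],
    [0,0,0,0,0.0113],
    [0,0,0,0,0]
  ],
  "grip_force": 20
}}

```text
t: 31.6
tool_pos: [0.4712, 0.2665, 0.1987]
orientation: [-2.12, -2.318, 0.001]
force: [-0.6, -0.1, 0.5]
opening: 0.0007
gripper_force: 0.0
```

Run:
```python
from h import *
w=B2W(-.25,0);go(*w,.15,.0908)
```

```text
p [0.4712 0.2665 0.1987] yaw_y 0.089 d_tool [-0.1956 -0.0142  0.0488] toolturn -0.002 (alt 3.140) q6 0.33
```

Scaled: 0.05 m is 1, 0.049 m is 0.98.

Emit:
{"op": "jog_arm", "data": {
  "increments": [
    [0,-0.978,-0.072,0,0],
    [0,-0.978,-0.072,0,0],
    [0,-0.978,-0.072,0,0],
    [0,-0.978,-0.072,0,0],
    [0,0,0,0.98,0],
    [0,0,0,1,0],
    [0,0,0,0.8,0],
    [0,0,0,0.32,0],
    [0,0,0,0,0],
    [0,0,0,0,0]
  ]
}}

```text
t: 32.6
tool_pos: [0.4747, 0.0705, 0.0445]
orientation: [-2.118, -2.321, 0.0]
force: [0.8, -0.2, 0.5]
opening: 0.0008
gripper_force: 0.0
```

Run:
```python
from h import *
print(W2B(tool()[0]));w=B2W(-.21,0);go(*w,.043,.0908)
c=cam('top');hsv=cv2.cvtColor(c['image'],cv2.COLOR_RGB2HSV)
m=((hsv[...,1]>90)&(hsv[...,2]>40)).astype(np.uint8)
print('tray');rects(c,m,.022,(90,200,180,265),20)
```

```text
[-0.24999704  0.00037684]
p [0.4747 0.0705 0.0445] yaw_y 0.091 d_tool [-0.04   -0.0004  0.0015] toolturn 0.001 (alt -3.141) q6 -0.05
tray
rect c [478.6 278.1] size [100.   26.9] deg 6.5
rect c [527.  360.2] size [37.1 31.9] deg 13.3
rect c [527.1 419.3] size [34.7 36.2] deg 82.9
```

Scaled: -0.03 m is -0.6, -0.015 m is -0.3.

Emit:
{"op": "jog_arm", "data": {
  "increments": [
    [0,-0.6,0,0.03,0],
    [0,-0.3,0,0,0],
    [0,-0.14,0,0,0],
    [0,-0.14,0,0,0],
    [0,-0.14,0,0,0],
    [0,-0.14,0,0,0],
    [0,-0.14,0,0,0],
    [0,-0.14,0,0,0],
    [0,-0.14,0,0,0],
    [0,-0.14,0,0,0],
    [0,-0.14,0,0,0],
    [0,-0.14,0,0,0],
    [0,-0.14,0,0,0],
    [0,0,0,0,0],
    [0,0,0,0,0]
  ]
}}

```text
t: 34.15
tool_pos: [0.4862, -0.0508, 0.043]
orientation: [2.119, 2.319, 0.002]
force: [2.5, 5.4, 3.5]
opening: 0.0008
gripper_force: 2.5
```

```bash
python3 -c "
from h import *
print(W2B(tool()[0]))"
```

```text
[-0.12819205  0.00078439]
```

Scaled: -0.004 m is -0.08.

Emit:
{"op": "jog_arm", "data": {
  "increments": [
    [0,-0.08,0,0,0],
    [0,-0.08,0,0,0],
    [0,0,0,0,0],
    [0,0,0,0,0]
  ]
}}

```text
t: 34.55
tool_pos: [0.4869, -0.0586, 0.043]
orientation: [2.118, 2.319, 0.002]
force: [2.4, 5.9, 2.7]
opening: 0.0003
gripper_force: 2.7
```

```bash
python3 -c "
from h import *
print(W2B(tool()[0]))"
```

```text
[-0.12034535  0.00081322]
```

Scaled: -0.05 m is -1, 0.04 m is 0.8.

Emit:
{"op": "jog_arm", "data": {
  "increments": [
    [0,-0.01,0,0,0],
    [0,0,0,0,0],
    [0,0.08,0,0,0],
    [0,0.12,0,0,0],
    [0,0.12,0,0,0],
    [0,0.12,0,0,0],
    [0,0.4,0,0,0],
    [0,0.8,0,0,0],
    [0,0.6,0,-0.6,0],
    [0,0,0,-1,0],
    [0,0,0,-1,0],
    [0,1,0,-0.6,0],
    [0,1,0,0,0],
    [0,0,0,0,0]
  ]
}}

```text
t: 35.95
tool_pos: [0.4673, 0.1494, 0.1995]
orientation: [2.113, 2.324, 0.005]
force: [-0.7, -0.4, -0.0]
opening: 0.0002
gripper_force: 0.0
```

Run:
```python
from h import *
c=cam('top')
cv2.imwrite('pics/e.png',cv2.resize(c['image'][165:280,75:375,::-1],None,fx=2.6,fy=2.6,interpolation=cv2.INTER_CUBIC))
```

```text
(no output)
```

View pics/e.png

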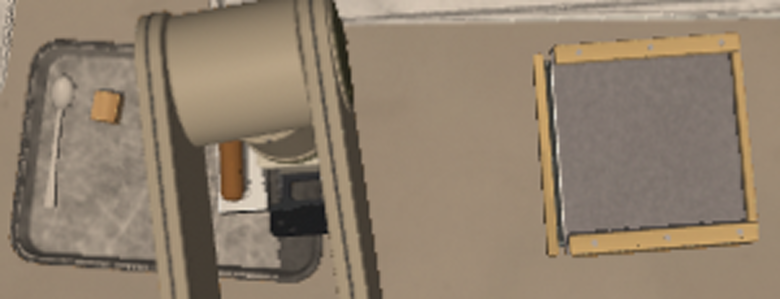

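The drawer is shut, with its front at the same small gap as at the start, column 542. The arm hides part of the tray, so I'll move it aside and check the blocks and float numerically.

Scaled: -0.05 m is -1, -0.04 m is -0.8.

Emit:
{"op": "jog_arm", "data": {
  "increments": [
    [0,-1,0,0,0],
    [0,-1,0,0,0],
    [0,-0.8,0,-0.4,0],
    [0,0,0,0,0],
    [0,0,0,0,0]
  ]
}}

```text
t: 36.5
tool_pos: [0.4802, 0.0037, 0.2179]
orientation: [-2.123, -2.315, 0.001]
force: [0.8, 0.6, -0.4]
opening: 0.0003
gripper_force: 0.0
```

Run:
```python
from h import *
c=cam('top');hsv=cv2.cvtColor(c['image'],cv2.COLOR_RGB2HSV)
m=((hsv[...,1]>90)&(hsv[...,2]>40)).astype(np.uint8)
print('tray');rects(c,m,.022,(90,200,180,265),20)
print('front');rects(c,m,.046,(277,292,170,275),20)
s=cam('scene');cv2.imwrite('pics/s9.png',cv2.resize(s['image'][100:340,120:440,::-1],None,fx=2.4,fy=2.4))
```

```text
tray
rect c [478.6 278.1] size [100.   26.9] deg 6.5
rect c [527.  360.2] size [37.1 31.9] deg 13.3
rect c [527.1 419.3] size [34.7 36.2] deg 82.9
front
rect c [446.8 -64.6] size [142.5  14.6] deg 5.3
```

View pics/s9.png

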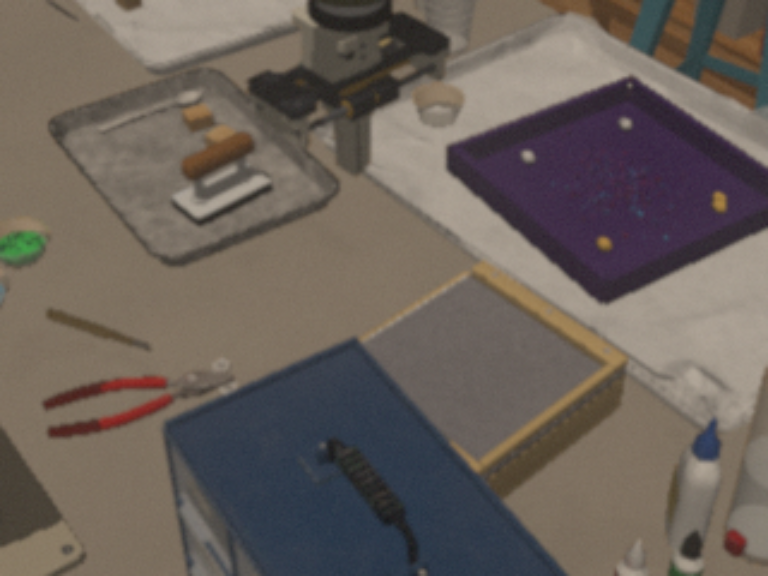

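The float sits flat in the tray at about (222,190), with both blocks behind it at (198,115) and (222,135). The drawer is shut, the board is clear and the bottles are standing. Handing in.

```bash
python3 -c "
from plant import robot, viewer, close_job, read_state
print(close_job())"
```

```text
the job is handed in; nothing more can be done
None
```

The job is handed in at about 37 s of robot time, and no verdict came back: the last pictures show both blocks and the float flat in the tray, the drawer shut and the bottles standing; all four glass lumps were in the drawer before I closed it.

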